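# Set up the whetstone station

### The job

Get the knife-sharpening station ready: seat the whetstone flat and square in its pocket, terracotta side down as it lies, and let go of it. Then draw the sprung sliding leg out by its upright fin until its pointer stands at the index clip, with the cam lever still open, pause there, and while the leg is held at the clip squeeze the cam lever closed towards the fin. Finish still pinching fin and closed lever together, with the leg held at the clip (it springs home if let go); leave the tin, the garlic and the mug alone.

Things in the scene. Friction and masses are not known exactly. Their poses are not given: they have to be found in the camera images.
- station: Sharpening station, a grey plastic base plate with metal fittings, screwed to the worktop (its place and yaw vary). Origin on the worktop; +x (at yaw 0 away from the robot), +y to the left. Plate top 8 mm above the worktop. The stone pocket lies at its +y end (190 x 90 mm plate, centred 85 mm along +y); the leg runs on two rods parallel to y over the 120 mm wide rest of the plate, which ends at y = -172 mm.
- pocket (a point): Centre of the pocket's floor (8 mm above the worktop), axes as the station. The pocket is 146 mm along x by 56 mm along y inside; walls 9 mm high, with lips flared outward up to 16 mm over the floor. The long sides have walls only in the 33 mm next to each corner, so 80 mm in their middle is open for fingers.
- whetstone: Loose whetstone, a two-layer block 140 (x) x 50 (y) x 32 (z) mm, 0.4 kg (hidden variation), terracotta below, grey above; origin at the centre of its underside. It lies flat on the worktop far to the left or right of the station; either way round in the pocket is right.
- leg (a joint): Sliding leg: 0 home, up to 0.100 m drawn out toward the station's -y. A spring pulls it home with about 2 N at 0 and 5 N at 0.1. An aluminium carriage and bar (with a rubber foot and a ball-headed rest at its -y end, 193 mm from the fin's centre, top 63 mm over the worktop) that carries fin, pointer and lever.
- fin_grip (a point): Point on the leg's upright fin, in the middle of its thickness and width, 68 mm above the worktop: the height to pinch at. The fin measures 65 (x) x 8 (y) x 58 (z) mm, from 28 to 86 mm above the worktop, axes as the station. At leg = 0 the point lies at x = -12.5 mm, y = 0 of the station; it moves with the leg toward -y. Push the fin's +y face with a finger to draw the leg out.
- lever (a joint): Cam lever on the leg, upright hinge, friction about 0.1 N m (2 N at the grip point), stays where left: 0 closed (paddle parallel to the fin, 12 mm between them, 28 mm over both), starts open at 0.36 to 0.44 rad, stop at 0.48. Its paddle swings on the -y side of the fin; fingers on the fin's +y face and the paddle's -y face, closing along the station's y, squeeze it shut. Open, at the grip point, fin and paddle together measure up to 58 mm.
- paddle_grip (a point): Point in the lever's black paddle (88 mm long from the hinge, 8 mm thick, from 34 to 82 mm above the worktop), in the middle of its thickness, 52.5 mm from the hinge, 68 mm above the worktop; 20 mm toward -y of fin_grip when closed. The hinge axis lies 52.5 mm toward +x and 20 mm toward -y from fin_grip; from there the paddle points toward the robot.
- pointer (a point): Tip of the leg's small pointer tab, on the -x side of the carriage at the fin's middle plane (same station y as fin_grip).
- mark_line (a point): The length mark: middle of the steel index clip, 10 mm wide along y, that sits on the ruler along the plate's -x edge (its y varies, 40 to 75 mm out from the pointer's home). The pointer is right when it stands within the clip's width. Axes as the station. The clip stays put.
- tin_1: Bystander: food tin, 75 mm across, 58 mm high, origin under its centre; on the side opposite the stone.
- garlic_1: Bystander: garlic bulb, 60 mm, far right of the station.
- mug_3: Bystander: mug, 78 mm across, 101 mm high with handle, far left of the station.

How it is judged:
By the outcome, as a careful person would: the job done as asked, in the order asked, and still so for the second after the job is handed in, while the arm keeps its last pose, push and grip.
It also fails if it takes over 64 s, if anything falls off the work surface, if the arm or the gripper's body presses on something with over 40 N, if the wrist force passes 120 N, or if a joint passes its speed limit or range.

### The arm

A 6-joint arm with a two-finger parallel gripper is mounted at the origin on a cart in front of the work surface, level with it; the furniture and walls round the work are solid. World frame = base frame: x ahead of the robot, y to its left, z up, the work surface at z = 0. Lengths are in m, angles in rad, forces in N, time in s.
With the tool pointing down it reaches from about 0.425 to 1.125 m from the base axis. Payload 14.9 kg.
Tool frame: the origin (TCP) lies between the finger pads; the fingertips stand 17 mm ahead of it and the grasp point (between the pads) lies 2 mm behind it; z points along the fingers, y is the line along which they close (so a half turn about z gives the same grasp; the last joint's range is limited). The gripper opens to 91 mm and grips with 3 to 60 N. Pads are 32 mm wide; open, the fingers measure 118 mm over their backs; the gripper's body (76 mm by 178 mm) begins 60 mm behind the grasp point.
Start: joints at [1.303, 0.379, 1.734, -0, 1.028, -0.033], TCP at [0.163, 0.681, 0.231] pointing down, gripper open.
Joint ranges: [-2.77, 2.77], [-0.74, 2.19], [0, 2.66], [-1.06, 4.2], [0.31, 2.87], [-3.08, 3.08]. Speed limits (rad/s): [1.89, 1.89, 2.39, 3.14, 3.14, 3.14].

### API

Orientations are given as [roll, pitch, yaw] about the fixed x, y, z axes, in that order (R = Rz(yaw) Ry(pitch) Rx(roll)).
In Python, from bench import manip gives the robot as it stands.
- The arm moves only by the tool apply_moves, never from a script. Its argument "commands" is a list of rows, each a list of 3 entries, a list of its own where there are three numbers: the opening, from 0 (shut) to 1 (fully open), then the shift along the tool's x, y, z in cm, then the turn, a rotation vector about the tool's x, y, z in degrees. A call has 1 to 10 rows; each row shifts and turns the commanded pose from where the row before left it, along the tool's axes as they then stand; what a row does not reach is not made up. A row lasts 1/10 s, in which the tool goes at most 50 mm and 8.59 degrees, less where a joint would pass 70% of its speed; a pose out of reach is approached as far as the arm can. A call is refused whole if a number of a shift passes 5 or a number of a turn 8.59, either way. A call with a gripper value outside its range is refused whole. The fingers move at their own pace and stop on an object; "squeeze" is the grip in N (left out, the last holds). Time passes only in rows, so rows that do not move let the fingers close. It gives the time, the measured TCP pose, the force, the opening and the grip force at its end, in the units of the state.
- manip.sense(): the state, without advancing time (a new reading comes with each control period).
- manip.grab_frame(name): name is "side" or "top"; returns the picture (420x560x3 uint8, blue, green, red); there is no depth.
- manip.calibration(name): a dict with "intrinsics" (3x3 intrinsics, pixels), "k1" (the pictures are not rectified: a ray, as slopes to the right and down, at radius r is drawn at 1 + k1 r^2 times it, then the intrinsics apply), "pose" (4x4, takes a point from camera to world coordinates). Camera axes: x right, y down, z forward; pixel columns grow to the right and rows downward; lengths in m; the calibration is good to about 2 mm. A picture is of the moment at which its call begins. calibration takes no time and is no camera call.
- manip.finish_job(): hands the job in; it is judged then, once.
Trained networks look in the newest picture that a camera, given by its name, has taken for a name from the list of things; names that differ only in an ending like _2 or _b are one class to them, and where a whole thing is asked for, a point or a joint stands for the part that bears it (a point fixed in the world has none). Each returns a list of dicts, best first, with "p" (0 to 1); they miss things now and then, are a little off and sometimes report something else, mostly with a low value. They report only what shows in the picture. A call takes as long as a camera call.
- manip.spot_in(camera, query): "pixel" ([column, row] in pixels, amid what is visible of it).
- manip.landmark_of(camera, query): "pixel" ([column, row] in pixels: a listed point, or the origin of a listed thing).
The state is a dict: "time_s": time; "joints": joint angles; "joint_velocities": joint speeds; "effort": joint torques, N m; "tool_pos": TCP position; "tcp_rot": TCP orientation; "wrist_force": force on the tool from outside, world axes, zero at the start; "torque": the same for the moment, N m; "gripper_width": finger opening in m; "finger_force": force on a finger pad.
Only numpy, scipy, OpenCV 4.12 (cv2) and the standard library are available. Lean on these libraries where they do the work, as an engineer would, in place of code of your own. Each camera call takes 0.05 s, during which the arm holds its last target. There are 200 camera calls.

## Working session

There is one attempt and no reset: what is moved stays moved. The work goes in short steps, Python scripts to look and compute and a tool call to move; the robot and the scene stay as the last step left them, time stands still between calls to the robot, and variables do not carry over. Pictures are saved under pics/ and viewed, at most 10 in all, crops included, and the job is handed in when it is done.

Besides the shell and the picture viewer there is one more tool, called after "Request:" as name(argument=value, ...), one argument or row to a line, values as JSON. apply_moves: Moves the arm, as the interface text tells. Its arguments: {"type":"object","properties":{"commands":{"type":"array"},"squeeze":{"type":"number"}},"required":["commands"]}

```bash
mkdir -p pics; cat > h.py <<'E'
import numpy as np, cv2
from bench import manip
def ray(cam,px):
    c=manip.calibration(cam);K=np.array(c["intrinsics"]);P=np.array(c["pose"]);k=c["k1"]
    d=np.linalg.inv(K)@[px[0],px[1],1];rd=np.hypot(d[0],d[1]);r=rd
    for _ in range(20): r=rd/(1+k*r*r)
    s=r/rd if rd>0 else 1
    v=P[:3,:3]@[d[0]*s,d[1]*s,1];return P[:3,3],v
def atz(cam,px,z):
    o,v=ray(cam,px);return o+v*(z-o[2])/v[2]
def proj(cam,p):
    c=manip.calibration(cam);K=np.array(c["intrinsics"]);P=np.array(c["pose"])
    q=P[:3,:3].T@(np.array(p)-P[:3,3]);a=q[:2]/q[2];a=a*(1+c["k1"]*(a@a));return (K@[a[0],a[1],1])[:2]
def snap(cam,name):
    im=manip.grab_frame(cam);cv2.imwrite(f"pics/{name}.png",im);return im
E
python3 - <<'E'
from h import *
np.set_printoptions(precision=4,suppress=True)
a=snap("top","a_top");b=snap("side","a_side")
Z=dict(pocket=.008,whetstone=0.,fin_grip=.068,paddle_grip=.068,pointer=.03,mark_line=.02,station=0.,tin_1=0,garlic_1=0,mug_3=0)
for cam in("top","side"):
    print(cam,np.array(manip.calibration(cam)["pose"])[:3,3])
    for q,z in Z.items():
        for r in manip.landmark_of(cam,q)[:2]:
            print(q,np.round(r["pixel"],1),round(r["p"],2),atz(cam,r["pixel"],z))
E
```

```text
top [0.348  0.0069 1.532 ]
pocket [218.2 243. ] 0.95 [0.5174 0.1639 0.008 ]
whetstone [397.5 241.4] 0.78 [ 0.5114 -0.3706  0.    ]
fin_grip [247.2 238.4] 0.78 [0.5221 0.0752 0.068 ]
paddle_grip [260.7 232.9] 0.69 [0.537  0.0364 0.068 ]
pointer [251.1 255.5] 0.82 [0.4763 0.0663 0.03  ]
mark_line [273.1 248.4] 0.53 [0.4966 0.0018 0.02  ]
station [246.8 238.2] 0.81 [0.5308 0.0795 0.    ]
tin_1 [154.3 256.2] 0.65 [0.4834 0.3532 0.    ]
garlic_1 [372.3 176. ] 0.56 [ 0.7135 -0.3059  0.    ]
mug_3 [167.3 178.4] 0.92 [0.7186 0.318  0.    ]
mug_3 [246.9 240.6] 0.41 [0.5236 0.0793 0.    ]
side [ 0.1236 -0.6914  0.7441]
pocket [220.  198.6] 0.94 [0.5093 0.1627 0.008 ]
whetstone [334.1 331.7] 0.92 [ 0.5035 -0.3594  0.    ]
fin_grip [234.2 198.6] 0.75 [0.5097 0.0723 0.068 ]
paddle_grip [245.3 200.2] 0.64 [0.5312 0.0501 0.068 ]
paddle_grip [251.4 155.3] 0.27 [0.6604 0.2322 0.068 ]
pointer [227.3 215.2] 0.75 [0.4805 0.0624 0.03  ]
mark_line [243.8 229.3] 0.43 [ 0.4946 -0.0007  0.02  ]
mark_line [235.2 195. ] 0.19 [0.5478 0.1397 0.02  ]
station [243.4 229. ] 0.75 [0.5045 0.02   0.    ]
station [238.8 210.9] 0.61 [0.5319 0.0927 0.    ]
tin_1 [185.1 174.6] 0.73 [0.4782 0.3416 0.    ]
garlic_1 [380.4 270.9] 0.91 [ 0.7074 -0.2926  0.    ]
```

View pics/a_top.png

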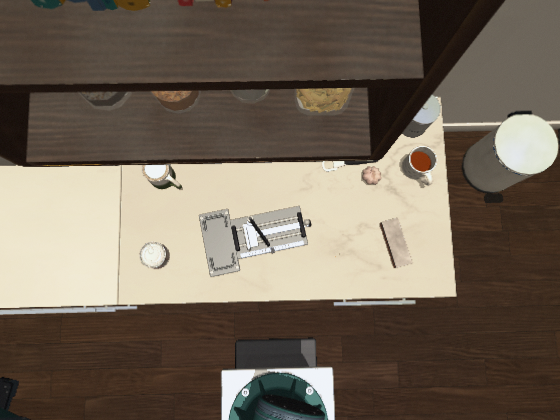

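View pics/a_side.png

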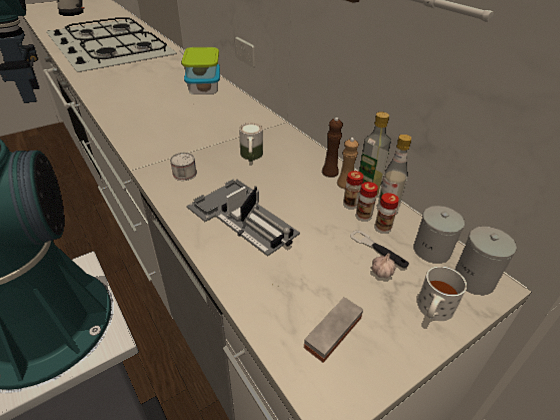

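The top view shows the station at about (250,240), yawed slightly, with the stone at (397,242), the tin at (153,255) and the mug at (160,175). The side view agrees: stone at (334,330), fin at (240,200). I'll zoom in to get the yaws.

```bash
python3 - <<'E'
from h import *
a=cv2.imread("pics/a_top.png")
f=lambda x0,x1,y0,y1,s:cv2.resize(a[y0:y1,x0:x1],None,fx=s,fy=s,interpolation=cv2.INTER_CUBIC)
s1=f(195,320,200,280,6);
c=np.zeros((480,750,3),np.uint8);c[:]=s1
cv2.imwrite("pics/z1.png",c)
s=f(375,420,210,275,8);cv2.imwrite("pics/z2.png",s)
E
```

```text
(no output)
```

View pics/z1.png

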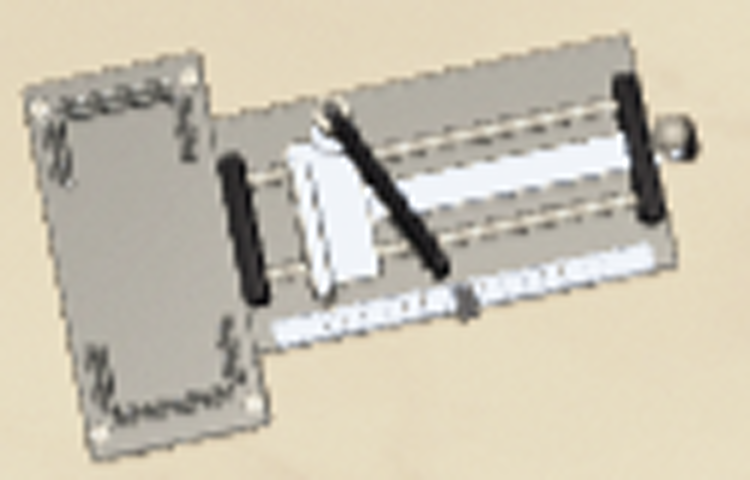

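View pics/z2.png

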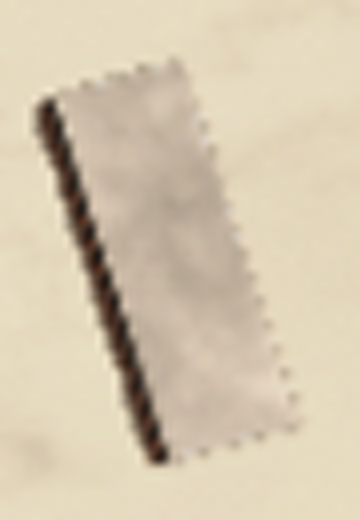

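The station's plate corners, the fin (about 310,220 in the crop) and the clip (466,302) all show clearly. So do the stone's top-face corners (60,97), (178,60), (298,428) and (170,460). I'll fit both.

```bash
python3 - <<'E'
from h import *
from scipy.optimize import least_squares
np.set_printoptions(precision=4,suppress=True)
def un(p,s,o): return (np.array(p)+.5)/s-.5+o
def fit(mod,px,s,o):
    px=[un(p,s,o) for p in px]
    W=lambda t,m:np.array([t[0]+m[0]*np.cos(t[2])-m[1]*np.sin(t[2]),t[1]+m[0]*np.sin(t[2])+m[1]*np.cos(t[2]),m[2]])
    g=lambda t:np.concatenate([proj("top",W(t,m))-p for m,p in zip(mod,px)])
    r=least_squares(g,[.5,0,.2]);print(r.x,np.degrees(r.x[2]),"res",r.fun);return r.x
S=fit([(.095,.13,.008),(.095,.04,.008),(-.095,.13,.008),(-.095,.04,.008),(.06,-.172,.008),(-.06,-.172,.008)],[(25,92),(200,57),(97,460),(268,420),(630,38),(675,268)],6,(195,200))
T=fit([(.07,.025,.032),(.07,-.025,.032),(-.07,-.025,.032),(-.07,.025,.032)],[(60,97),(178,60),(298,428),(170,460)],8,(375,210))
R=np.array([[np.cos(S[2]),-np.sin(S[2])],[np.sin(S[2]),np.cos(S[2])]])
L=lambda p:R.T@(np.array(p)[:2]-S[:2])
Wd=lambda p:S[:2]+R@p
print("pocket",Wd([0,.085]),"fin",Wd([-.0125,0]))
for n,p,z in [("clip",(466,302),.015),("fin top mid",(311,222),.086),("padtip",(442,270),.082),("hinge",(333,108),.082)]:
    print(n,L(atz("top",un(p,6,(195,200)),z)))
print(manip.sense()["tcp_rot"],manip.sense()["time_s"])
# side camera check
for q,w in [("pocket",[0,.085,.008]),("fin_grip",[-.0125,0,.068])]:
    p=Wd(w[:2]);print(q,proj("side",[p[0],p[1],w[2]]))
print("stone",proj("side",[T[0],T[1],0]))
E
```

```text
[0.5352 0.0781 0.1814] 10.394486085907596 res [-0.5128 -0.7245 -0.0247 -0.8562 -0.9622  0.656   0.7579  1.0382 -0.1147
 -0.4261  0.8647  0.2011]
[ 0.5062 -0.3599  0.2456] 14.072027778521646 res [-0.7644 -0.2338  0.6579 -0.0273  0.2509 -0.1553 -0.1447  0.4027]
pocket [0.5199 0.1617] fin [0.5229 0.0758]
clip [-0.0552 -0.0648]
fin top mid [-0.0102  0.0002]
padtip [-0.0444 -0.0556]
hinge [ 0.0416 -0.0204]
[-3.1415  0.      2.9068] 1.1
pocket [223.3772 197.5531]
fin_grip [237.8311 196.2647]
stone [335.233  331.2512]
```

Request:
apply_moves(
  commands=[
    [1,[0,0,0],[0,0,-6.9]],
    [1,[0,0,0],[0,0,-6.9]],
    [1,[0,0,0],[0,0,-6.9]],
    [1,[0,0,0],[0,0,-6.8]],
    [1,[-2.87,-3.94,0],[0,0,0]],
    [1,[-2.87,-3.94,0],[0,0,0]],
    [1,[-2.87,-3.94,0],[0,0,0]],
    [1,[-2.87,-3.94,0],[0,0,0]],
    [1,[-2.87,-3.94,0],[0,0,0]],
    [1,[-2.87,-3.94,0],[0,0,0]],
  ],
  squeeze=20,
)

```text
time_s: 2.1
tool_pos: [0.3886, 0.4919, 0.2312]
tcp_rot: [3.141, 0.0, -2.896]
wrist_force: [0.4, 1.7, 0.5]
gripper_width: 0.0913
finger_force: 0.0
```

Request:
apply_moves(
  commands=[
    [1,[-2.87,-3.94,0],[0,0,0]],
    [1,[-2.87,-3.94,0],[0,0,0]],
    [1,[-2.87,-3.94,0],[0,0,0]],
    [1,[1.12,-4.62,0],[0,0,0]],
    [1,[1.12,-4.62,0],[0,0,0]],
    [1,[1.12,-4.62,0],[0,0,0]],
    [1,[1.12,-4.62,0],[0,0,0]],
    [1,[1.12,-4.62,0],[0,0,0]],
    [1,[1.12,-4.62,0],[0,0,0]],
    [1,[1.12,-4.62,0],[0,0,0]],
  ],
)

```text
time_s: 3.1
tool_pos: [0.5017, 0.065, 0.2312]
tcp_rot: [-3.141, 0.001, -2.896]
wrist_force: [0.7, 0.4, -0.3]
gripper_width: 0.0911
finger_force: 0.0
```

Request:
apply_moves(
  commands=[
    [1,[1.12,-4.62,0],[0,0,0]],
    [1,[1.12,-4.62,0],[0,0,0]],
    [1,[1.12,-4.62,0],[0,0,0]],
    [1,[1.12,-4.62,0],[0,0,0]],
    [1,[1.12,-4.62,0],[0,0,0]],
    [1,[1.12,-4.62,0],[0,0,0]],
    [1,[1.12,-4.62,0],[0,0,0]],
    [1,[1.12,-4.62,0],[0,0,0]],
    [1,[0,0,0],[0,0,0]],
  ],
)

```text
time_s: 4.0
tool_pos: [0.5047, -0.3181, 0.2312]
tcp_rot: [-3.14, 0.001, -2.9]
wrist_force: [-0.4, 0.4, 0.6]
gripper_width: 0.091
finger_force: 0.0
```

Request:
apply_moves(
  commands=[
    [1,[0.87,-4.1,0],[0,0,0]],
    [1,[0,0,4.4],[0,0,0]],
    [1,[0,0,4.5],[0,0,0]],
    [1,[0,0,4.5],[0,0,0]],
    [1,[0,0,3.0],[0,0,0]],
    [1,[0,0,2.5],[0,0,0]],
    [1,[0,0,1.5],[0,0,0]],
    [1,[0,0,0],[0,0,0]],
  ],
)

```text
time_s: 4.8
tool_pos: [0.5055, -0.3545, 0.0254]
tcp_rot: [3.139, -0.002, -2.896]
wrist_force: [0.1, 0.1, 0.7]
gripper_width: 0.0914
finger_force: 0.0
```

Request:
apply_moves(
  commands=[
    [0.45,[0,0,0],[0,0,0]],
    [0.45,[0,0,0],[0,0,0]],
    [0.45,[0,0,0],[0,0,0]],
    [0.45,[0,0,0],[0,0,0]],
    [0.45,[0,0,0],[0,0,0]],
    [0.45,[0,0,0],[0,0,0]],
  ],
  squeeze=25,
)

```text
time_s: 5.4
tool_pos: [0.5066, -0.3558, 0.0274]
tcp_rot: [-3.141, 0.001, -2.896]
wrist_force: [-1.7, -2.1, 4.9]
gripper_width: 0.0494
finger_force: 25.0
```

Request:
apply_moves(
  commands=[
    [0.45,[0,0,-3],[0,0,0]],
    [0.45,[0,0,-4.5],[0,0,0]],
    [0.45,[0,0,-4.5],[0,0,3.7]],
    [0.45,[-0.89,4.22,-1],[0,0,0]],
    [0.45,[-0.89,4.22,0],[0,0,0]],
    [0.45,[-0.89,4.22,0],[0,0,0]],
    [0.45,[-0.89,4.22,0],[0,0,0]],
    [0.45,[-0.89,4.22,0],[0,0,0]],
    [0.45,[-0.89,4.22,0],[0,0,0]],
  ],
)

```text
time_s: 6.3
tool_pos: [0.5125, -0.095, 0.1566]
tcp_rot: [3.141, -0.001, -2.961]
wrist_force: [0.0, -0.5, -5.0]
gripper_width: 0.0499
finger_force: 25.0
```

Request:
apply_moves(
  commands=[
    [0.45,[-0.89,4.22,0],[0,0,0]],
    [0.45,[-0.89,4.22,0],[0,0,0]],
    [0.45,[-0.89,4.22,0],[0,0,0]],
    [0.45,[-0.89,4.22,0],[0,0,0]],
    [0.45,[-0.89,4.22,3],[0,0,0]],
    [0.45,[-0.89,4.22,3],[0,0,0]],
    [0.45,[0,0,0],[0,0,0]],
    [0.45,[0,0,0],[0,0,0]],
  ],
)

```text
time_s: 7.1
tool_pos: [0.5192, 0.1582, 0.0988]
tcp_rot: [-3.141, -0.002, -2.959]
wrist_force: [0.8, -0.0, -5.3]
gripper_width: 0.0499
finger_force: 25.0
```

```bash
python3 - <<'E'
from h import *
np.set_printoptions(precision=4,suppress=True)
s=manip.sense();print(s["tool_pos"],s["tcp_rot"],s["gripper_width"])
a=snap("top","b_top");b=snap("side","b_side")
f=lambda a,x0,x1,y0,y1,s:cv2.resize(a[y0:y1,x0:x1],None,fx=s,fy=s,interpolation=cv2.INTER_CUBIC)
A=f(a,170,300,190,300,5);B=f(b,180,300,120,230,5)
cv2.imwrite("pics/b.png",cv2.resize(np.hstack([A,B]),(800,352)))
for q in("pocket","whetstone"):
  for c in("top","side"):
    print(c,q,[(np.round(r["pixel"],1),round(r["p"],2)) for r in manip.landmark_of(c,q)[:2]])
print(np.array(manip.calibration("side")["pose"]))
E
```

```text
[0.5192 0.1582 0.0988] [-3.1414 -0.0025 -2.9592] 0.0498723203109543
top pocket [(array([167.9, 179.6]), 0.57)]
side pocket [(array([218.9, 196.4]), 0.64)]
top whetstone []
side whetstone [(array([220.8, 179. ]), 0.64)]
[[ 0.8261 -0.3449  0.4457  0.1236]
 [-0.5633 -0.5284  0.6352 -0.6914]
 [ 0.0164 -0.7758 -0.6308  0.7441]
 [ 0.      0.      0.      1.    ]]
```

View pics/b.png

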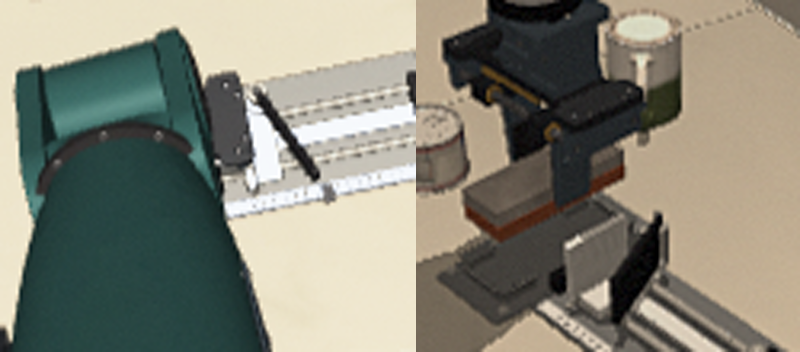

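The stone is held level over the pocket and turned roughly right. A zoom of the side view will give its offset along the long axis.

```bash
python3 - <<'E'
from h import *
a=cv2.imread("pics/a_side.png");b=cv2.imread("pics/b_side.png")
f=lambda a,x0,y0:cv2.resize(a[y0:y0+42,x0:x0+90],None,fx=7,fy=7,interpolation=cv2.INTER_CUBIC)
cv2.imwrite("pics/b2.png",np.vstack([f(a,182,176),f(b,182,160)]))
E
```

```text
(no output)
```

View pics/b2.png

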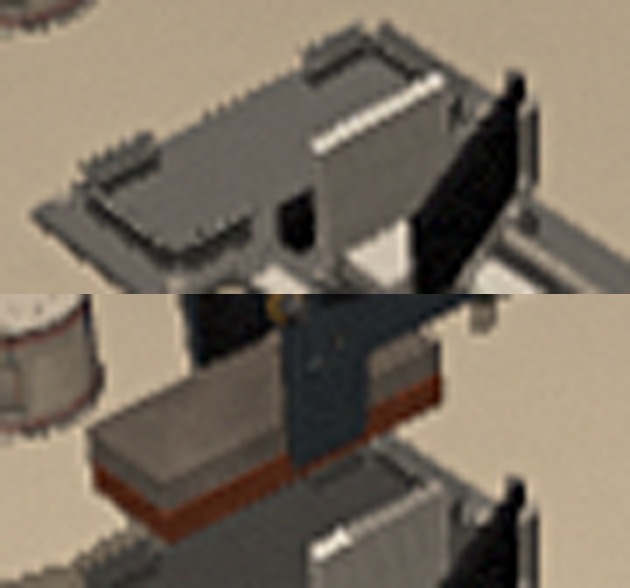

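```bash
cat > fit.py <<'E'
from h import *
from scipy.optimize import least_squares
np.set_printoptions(precision=4,suppress=True)
def un(p,s,o): return (np.array(p)+.5)/s-.5+o
W=lambda t,m:np.array([t[0]+m[0]*np.cos(t[2])-m[1]*np.sin(t[2]),t[1]+m[0]*np.sin(t[2])+m[1]*np.cos(t[2]),m[2]+(t[3] if len(t)>3 else 0)])
def fit(cam,mod,px,t0,yaw=None):
    full=lambda t:t if yaw is None else np.r_[t[:2],yaw,t[2:]]
    g=lambda t:np.concatenate([proj(cam,W(full(t),m))-p for m,p in zip(mod,px)])
    r=least_squares(g,t0);print(full(r.x),"res",r.fun);return full(r.x)
E
python3 - <<'E'
from fit import *
u=lambda p:un(p,7,(182,176));v=lambda p:un((p[0],p[1]-294),7,(182,160))
S=fit("side",[(-.095,.13,.008),(.095,.13,.008),(-.045,0,.086),(.02,0,.086)],[u(p) for p in[(33,215),(380,22),(315,148),(441,80)]],[.53,.08],.1814)
T=fit("side",[(-.07,-.025,0),(-.07,-.025,.032),(-.07,.025,.032),(-.07,.025,0),(.07,-.025,0),(.07,-.025,.032)],[v(p) for p in[(168,542),(162,490),(90,432),(97,487),(440,400),(440,340)]],[.52,.16,.18,.07])
pk=W(S,(0,.085,0))[:2];print("pocket side",pk)
tcp=np.array([.5192,.1582]);print("stone-tcp",T[:2]-tcp,"pocket-stone",pk-T[:2])
for y in(.1814,):
  R=np.array([[np.cos(y),-np.sin(y)],[np.sin(y),np.cos(y)]]);print("in station axes",R.T@(pk-T[:2]),R.T@(T[:2]-tcp))
E
```

```text
[0.529  0.077  0.1814] res [-0.7493 -0.6923  0.9072  0.1859 -0.4155  0.428   0.3546 -0.0577]
[0.5221 0.1762 0.1882 0.0567] res [ 0.5549  0.6534  0.2424 -1.2415 -0.4467 -0.7558 -0.1093  0.6283  0.0825
  0.6396 -0.3452  0.1594]
pocket side [0.5137 0.1606]
stone-tcp [0.0029 0.018 ] pocket-stone [-0.0084 -0.0156]
in station axes [-0.011  -0.0138] [0.0061 0.0172]
```

```bash
python3 - <<'E'
from fit import *
v=lambda p:un((p[0],p[1]-294),7,(182,160))
m=[(-.07,-.025,0),(-.07,-.025,.032),(-.07,.025,.032),(-.07,.025,0),(.07,-.025,0),(.07,-.025,.032)]
m=[(a,b,c+.0716) for a,b,c in m]
T=fit("side",m,[v(p) for p in[(168,542),(162,490),(90,432),(97,487),(440,400),(440,340)]],[.52,.16],.1814)
y=.1814;R=np.array([[np.cos(y),-np.sin(y)],[np.sin(y),np.cos(y)]])
print("stone-tcp in station axes",R.T@(T[:2]-[.5192,.1582]), "pocket(side)-stone",R.T@(np.array([.5137,.1606])-T[:2]))
print("pocket(top)-tcp",R.T@(np.array([.5199,.1617])-[.5192,.1582]))
E
```

```text
[0.514  0.1572 0.1814] res [ 0.2734  0.895  -0.0717 -1.2132 -0.8999 -0.956  -0.5246  0.6368  0.857
  0.5681  0.4335 -0.1146]
stone-tcp in station axes [-0.0053  0.    ] pocket(side)-stone [0.0003 0.0034]
pocket(top)-tcp [0.0013 0.0033]
```

Request:
apply_moves(
  commands=[
    [0.45,[-0.15,0.33,1.5],[0,0,0]],
    [0.45,[0,0,1.5],[0,0,0]],
    [0.45,[0,0,1.2],[0,0,0]],
    [0.45,[0,0,0],[0,0,0]],
    [0.45,[0,0,0],[0,0,0]],
  ],
)

```text
time_s: 7.9
tool_pos: [0.5208, 0.1612, 0.0572]
tcp_rot: [-3.141, -0.001, -2.961]
wrist_force: [-0.1, -0.6, -4.0]
gripper_width: 0.0501
finger_force: 25.0
```

```bash
python3 - <<'E'
from h import *
s=manip.sense();print(s["tool_pos"],s["wrist_force"])
b=snap("side","c_side")
cv2.imwrite("pics/c.png",cv2.resize(b[165:225,182:262],None,fx=9,fy=9,interpolation=cv2.INTER_CUBIC))
E
```

```text
[0.52078518 0.16115929 0.05717512] [-0.14728308 -0.62003991 -4.01161424]
```

View pics/c.png

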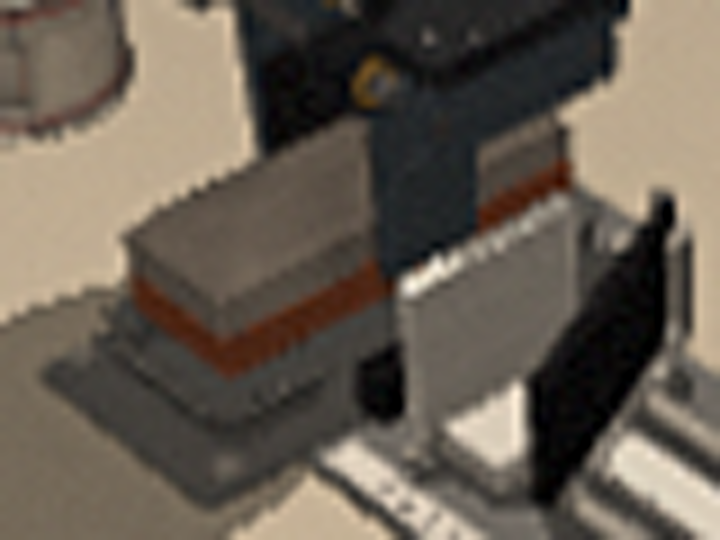

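```bash
python3 - <<'E'
from fit import *
a=cv2.imread("pics/a_side.png");c=cv2.imread("pics/c_side.png")
s=8;o=(182,172)
def crop(im): return cv2.resize(im[172:218,182:232],None,fx=s,fy=s,interpolation=cv2.INTER_CUBIC)
A=crop(a);C=crop(c)
def draw(img,t,pts,col):
    q=[((proj("side",W(t,p))-o+.5)*s-.5).round().astype(int) for p in pts]
    cv2.polylines(img,[np.array(q).reshape(-1,1,2)],True,col,1)
S=[.529,.077,.1814]
for z,e,col in((.008,0,(0,255,0)),(.024,.004,(0,255,255))):
    draw(A,S,[(sx*(.073+e),.085+sy*(.028+e),z) for sx,sy in((-1,-1),(-1,1),(1,1),(1,-1))],col)
draw(A,S,[(sx*.095,.085+sy*.045,.008) for sx,sy in((-1,-1),(-1,1),(1,1),(1,-1))],(255,0,255))
cv2.imwrite("pics/d.png",np.hstack([A,C]))
E
```

```text
(no output)
```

View pics/d.png

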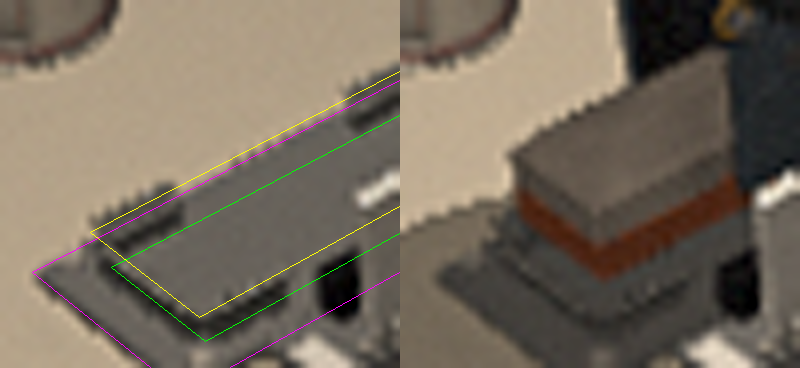

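```bash
python3 - <<'E'
from fit import *
v=lambda p:un((p[0]-400,p[1]),8,(182,172))
z=.0572-.0272
m=[(-.07,-.025,z),(-.07,-.025,z+.032),(-.07,.025,z+.032)]
T=fit("side",m,[v(p) for p in[(602,279),(597,216),(511,157)]],[.52,.16],.1814)
y=.1814;R=np.array([[np.cos(y),-np.sin(y)],[np.sin(y),np.cos(y)]])
print("pocket(side)-stone",R.T@(np.array([.5137,.1606])-T[:2]))
E
```

```text
[0.5142 0.1586 0.1814] res [ 0.3907  1.0347 -0.1308 -0.1748 -0.2576 -0.9243]
pocket(side)-stone [-0.0002  0.002 ]
```

Request:
apply_moves(
  commands=[
    [0.45,[0,0.1,0.6],[0,0,0]],
    [0.45,[0,0,0.5],[0,0,0]],
    [0.45,[0,0,0.5],[0,0,0]],
    [0.45,[0,0,0],[0,0,0]],
  ],
)

```text
time_s: 8.35
tool_pos: [0.5205, 0.1621, 0.0411]
tcp_rot: [-3.142, -0.001, -2.961]
wrist_force: [-0.4, 0.3, -3.9]
gripper_width: 0.0496
finger_force: 25.0
```

Request:
apply_moves(
  commands=[
    [0.45,[0,0,0.3],[0,0,0]],
    [0.45,[0,0,0.25],[0,0,0]],
    [0.45,[0,0,0.1],[0,0,0]],
    [0.45,[0,0,0],[0,0,0]],
  ],
)

```text
time_s: 8.75
tool_pos: [0.521, 0.1623, 0.0354]
tcp_rot: [-3.142, 0.0, -2.961]
wrist_force: [-0.5, 1.0, -3.7]
gripper_width: 0.0502
finger_force: 25.0
```

Request:
apply_moves(
  commands=[
    [0.45,[0,0,0.1],[0,0,0]],
    [0.45,[0,0,0.1],[0,0,0]],
    [0.45,[0,0,0],[0,0,0]],
  ],
)

```text
time_s: 9.05
tool_pos: [0.5215, 0.1624, 0.0347]
tcp_rot: [-3.142, 0.001, -2.961]
wrist_force: [-8.2, -2.6, 24.0]
gripper_width: 0.0496
finger_force: 25.0
```

Request:
apply_moves(
  commands=[
    [0.45,[0,0,-0.1],[0,0,0]],
    [0.7,[0,0,0],[0,0,0]],
    [0.7,[0,0,0],[0,0,0]],
    [0.7,[0,0,0],[0,0,0]],
    [0.7,[0,0,-1],[0,0,0]],
    [0.7,[0,0,-3],[0,0,0]],
    [0.7,[0,0,-4],[0,0,0]],
    [0.7,[0,0,-4],[0,0,0]],
  ],
)

```text
time_s: 9.85
tool_pos: [0.5206, 0.1622, 0.1561]
tcp_rot: [-3.142, -0.001, -2.961]
wrist_force: [0.8, -0.1, 0.0]
gripper_width: 0.0642
finger_force: 0.0
```

Request:
apply_moves(
  commands=[
    [1,[0.33,-2.84,0],[0,0,0]],
    [1,[0.33,-2.84,0],[0,0,0]],
    [1,[0.33,-2.83,0],[0,0,0]],
    [1,[0.33,-2.83,0],[0,0,0]],
    [1,[0,0,2],[0,0,0]],
    [1,[0,0,1.5],[0,0,0]],
    [1,[0,0,0],[0,0,0]],
    [1,[0,0,0],[0,0,0]],
  ],
)

```text
time_s: 10.65
tool_pos: [0.5281, 0.0487, 0.1194]
tcp_rot: [3.141, -0.001, -2.96]
wrist_force: [0.3, -0.7, 0.4]
gripper_width: 0.0914
finger_force: 0.0
```

```bash
python3 - <<'E'
from fit import *
a=snap("top","e_top");b=snap("side","e_side")
A=cv2.resize(a[195:285,195:320],None,fx=3.2,fy=3.2,interpolation=cv2.INTER_CUBIC)
B=cv2.resize(b[135:255,180:305],None,fx=6.4,fy=4.8,interpolation=cv2.INTER_CUBIC)
B=cv2.resize(b[140:260,182:302],None,fx=4.9,fy=4.9,interpolation=cv2.INTER_CUBIC)
A=cv2.resize(a[200:280,195:235],None,fx=5,fy=5,interpolation=cv2.INTER_CUBIC)
c=np.zeros((600,800,3),np.uint8);c[:A.shape[0],:A.shape[1]]=A;c[:588,205:793]=B
cv2.imwrite("pics/e.png",c);print(manip.sense()["tool_pos"])
for q in("pointer","mark_line","fin_grip","whetstone"):
  for cam in("top","side"):
    print(cam,q,[(np.round(r["pixel"],1),round(r["p"],2)) for r in manip.landmark_of(cam,q)[:1]])
E
```

```text
[0.5287 0.0488 0.12  ]
top pointer []
side pointer [(array([224.9, 215.5]), 0.79)]
top mark_line []
side mark_line [(array([245.7, 229.5]), 0.43)]
top fin_grip []
side fin_grip [(array([236. , 197.4]), 0.95)]
top whetstone [(array([218.8, 241. ]), 0.58)]
side whetstone [(array([224.4, 198.4]), 0.77)]
```

View pics/e.png

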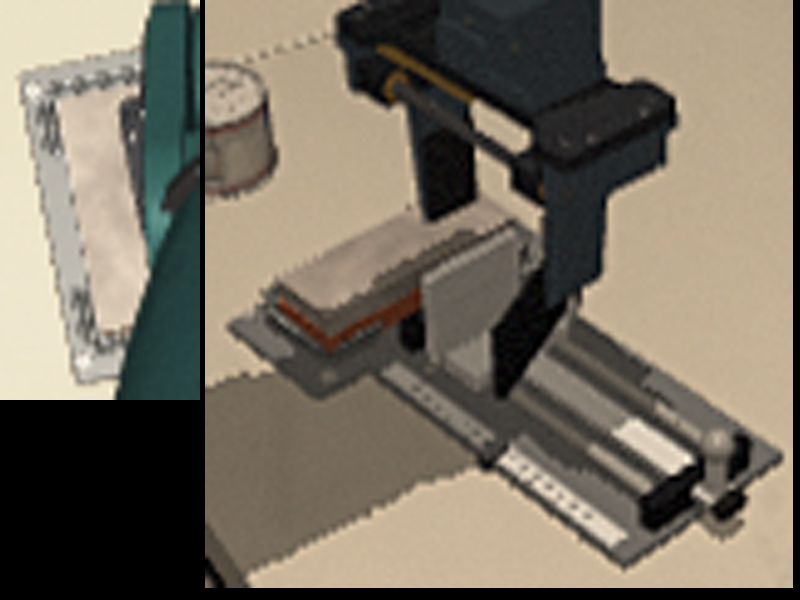

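```bash
python3 - <<'E'
from fit import *
b=cv2.imread("pics/e_side.png");a=cv2.imread("pics/a_top.png")
y=.1814;R=np.array([[np.cos(y),-np.sin(y)],[np.sin(y),np.cos(y)]])
def L(p,S): return R.T@(p[:2]-np.array(S))
St=[.5352,.0781];Ss=[.529,.077]
for z in(.01,.014,.018):
  print(z,"side eye",L(atz("side",(240.6,232.9),z),Ss),"nets side",L(atz("side",(243.8,229.3),z),Ss),L(atz("side",(245.7,229.5),z),Ss),"top eye",L(atz("top",un((466,302),6,(195,200)),z),St),"top net",L(atz("top",(273.1,248.4),z),St))
# ruler ends: gray profile along the ruler line (station x=-0.055) in top and side
for cam,im,S in(("top",a,St),("side",b,Ss)):
  g=cv2.cvtColor(im,cv2.COLOR_BGR2GRAY).astype(np.float32);ys=np.arange(-.04,-.09,-.002)
  for x in(-.050,-.055,-.060):
    p=[proj(cam,W([*S,y],(x,q,.012))) for q in ys]
    v=cv2.remap(g,np.float32([[k[0] for k in p]]),np.float32([[k[1] for k in p]]),cv2.INTER_LINEAR)[0]
    print(cam,x,v.astype(int))
E
```

```text
0.01 side eye [-0.0564 -0.0666] nets side [-0.0411 -0.0618] [-0.038  -0.0659] top eye [-0.0547 -0.065 ] top net [-0.0508 -0.0683]
0.014 side eye [-0.059  -0.0699] nets side [-0.0438 -0.0652] [-0.0407 -0.0692] top eye [-0.0551 -0.0649] top net [-0.0512 -0.0682]
0.018 side eye [-0.0616 -0.0733] nets side [-0.0465 -0.0686] [-0.0434 -0.0726] top eye [-0.0554 -0.0648] top net [-0.0516 -0.0681]
top -0.05 [243 221 180 219 241 243 243 243 242 208 164 116 110 114 120 193 234 218
 231 242 242 234 231 241 242]
top -0.055 [234 216 212 225 234 243 243 222 218 230 168 123 101 101 110 137 197 230
 234 239 240 233 219 217 229]
top -0.06 [175 157 154 171 193 190 180 156 152 138 108 109 104  97 113 144 182 198
 203 196 184 171 163 171 184]
side -0.05 [124 118 114 110 118 125 123 115 103  80  66  66  59  51  76 132 176 177
 176 191 198 192 170 161 195]
side -0.055 [122 120 114 112 116 130 122 113  89  68  67  64  62  60  68 114 174 203
 208 204 202 206 191 182 191]
side -0.06 [ 71  74  66  63  61  70  74  75  70  69  62  58  62  55  39  46  82 100
  83  87  95  88  96  92  77]
```

Request:
apply_moves(
  commands=[
    [1,[0,0,1.5],[0,0,0]],
    [1,[0,0,1.5],[0,0,0]],
    [1,[0,0,1.5],[0,0,0]],
    [1,[0,0,0.9],[0,0,0]],
    [0.78,[0,0,0],[0,0,0]],
    [0.78,[0,0,0],[0,0,0]],
    [0.78,[0,0,0],[0,0,0]],
    [0.78,[0,0,0],[0,0,0]],
  ],
)

```text
time_s: 11.95
tool_pos: [0.5287, 0.0483, 0.0659]
tcp_rot: [-3.141, 0.001, -2.961]
wrist_force: [-0.3, 1.1, -0.3]
gripper_width: 0.071
finger_force: 0.0
```

Request:
apply_moves(
  commands=[
    [0.78,[0,-0.5,0],[0,0,0]],
    [0.78,[0,-0.7,0],[0,0,0]],
    [0.78,[0,-0.8,0],[0,0,0]],
    [0.78,[0,-0.8,0],[0,0,0]],
    [0.78,[0,-0.8,0],[0,0,0]],
    [0.78,[0,-0.8,0],[0,0,0]],
    [0.78,[0,-0.8,0],[0,0,0]],
    [0.78,[0,-0.8,0],[0,0,0]],
    [0.78,[0,-0.4,0],[0,0,0]],
    [0.78,[0,0,0],[0,0,0]],
  ],
)

```text
time_s: 12.95
tool_pos: [0.5399, -0.0152, 0.0653]
tcp_rot: [-3.142, -0.0, -2.962]
wrist_force: [-0.1, 3.6, 0.7]
gripper_width: 0.0712
finger_force: 1.8
```

```bash
python3 - <<'E'
from fit import *
s=manip.sense();print(s["tool_pos"],s["wrist_force"],s["gripper_width"])
y=.1814;R=np.array([[np.cos(y),-np.sin(y)],[np.sin(y),np.cos(y)]])
print(R.T@(np.array(s["tool_pos"])[:2]-[.5352,.0781]))
b=snap("side","f_side")
cv2.imwrite("pics/f.png",cv2.resize(b[175:255,205:305],None,fx=7.4,fy=7.4,interpolation=cv2.INTER_CUBIC))
for q in("pointer","mark_line","fin_grip"):
    print(q,[(np.round(r["pixel"],1),round(r["p"],2)) for r in manip.landmark_of("side",q)[:2]])
E
```

```text
[ 0.5399 -0.0152  0.0653] [-0.0712  3.6003  0.6588] 0.0712070311213492
[-0.0122 -0.0926]
pointer []
mark_line [(array([244. , 231.2]), 0.46)]
fin_grip [(array([251.6, 208.5]), 0.93)]
```

View pics/f.png

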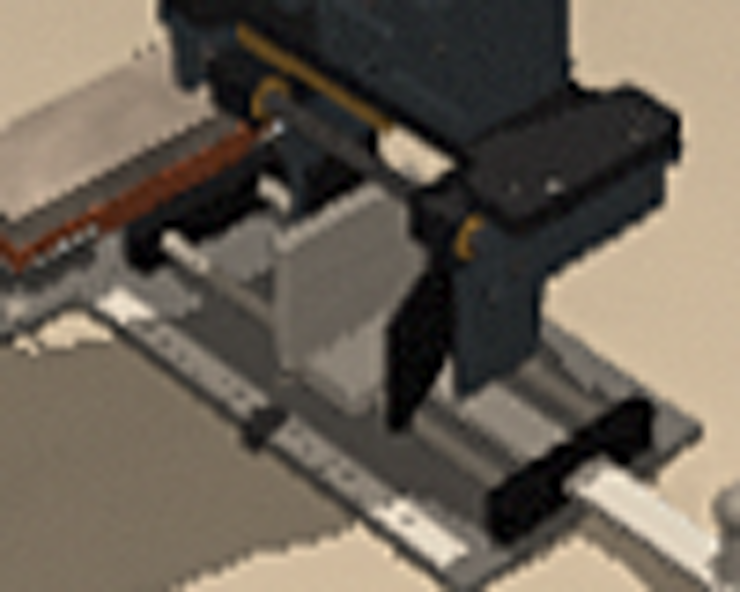

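The stone sits in its pocket, the fin is drawn almost to the clip at crop (265,428), and the lever is still open. I'll compute the leg's travel from this picture.

```bash
python3 - <<'E'
from fit import *
y=.1814;R=np.array([[np.cos(y),-np.sin(y)],[np.sin(y),np.cos(y)]])
L=lambda p:R.T@(p[:2]-np.array([.529,.077]))
for n,p,z in(("fin corner now",un((281,234),7.4,(205,175)),.086),("home",un((314,149),7,(182,176)),.086),("net fin now",(251.6,208.5),.068),("net home a",(234.2,198.6),.068),("net home e",(236,197.4),.068),("low corner now",un((284,368),7.4,(205,175)),.028),("clip",un((265,428),7.4,(205,175)),.012)):
    print(n,L(atz("side",p,z)))
E
```

```text
fin corner now [-0.0381 -0.058 ]
home [-0.0437  0.0004]
net fin now [-0.0135 -0.0644]
net home a [-0.0198 -0.0011]
net home e [-0.013  -0.0005]
low corner now [-0.0423 -0.0608]
clip [-0.0569 -0.0664]
```

Request:
apply_moves(
  commands=[
    [0.78,[0,-0.2,0],[0,0,0]],
    [0.78,[0,-0.2,0],[0,0,0]],
    [0.78,[0,0,0],[0,0,0]],
    [0.78,[0,0,0],[0,0,0]],
    [0.78,[0,0,0],[0,0,0]],
    [0.78,[0,0,0],[0,0,0]],
    [0.78,[0,0,0],[0,0,0]],
    [0.78,[0,0,0],[0,0,0]],
  ],
)

```text
time_s: 13.95
tool_pos: [0.5404, -0.0184, 0.0653]
tcp_rot: [3.141, -0.0, -2.961]
wrist_force: [1.6, 4.6, -1.4]
gripper_width: 0.0709
finger_force: 2.2
```

```bash
python3 - <<'E'
from fit import *
s=manip.sense();print(s["tool_pos"],s["wrist_force"],s["gripper_width"])
y=.1814;R=np.array([[np.cos(y),-np.sin(y)],[np.sin(y),np.cos(y)]])
t=R.T@(np.array(s["tool_pos"])[:2]-[.5352,.0781]);print(t,"fin y",t[1]+s["gripper_width"]/2-.004)
L=lambda p:R.T@(p[:2]-np.array([.529,.077]))
for cam in("side","top"):
  b=snap(cam,"g_"+cam)
  for q in("pointer","mark_line","fin_grip","paddle_grip"):
    for r in manip.landmark_of(cam,q)[:2]: print(cam,q,np.round(r["pixel"],1),round(r["p"],2),L(atz(cam,r["pixel"],.068 if "grip" in q else .015)))
# profile along pointer/ruler-inner line
b=cv2.imread("pics/g_side.png");b0=cv2.imread("pics/f_side.png")
ys=np.arange(-.05,-.085,-.0025)
for x in(-.047,-.050,-.053,-.056):
  for im in(b0,b):
    p=np.float32([proj("side",W([.529,.077,y],(x,q,.015))) for q in ys])
    print(x,cv2.remap(cv2.cvtColor(im,cv2.COLOR_BGR2GRAY),p[None,:,0],p[None,:,1],cv2.INTER_LINEAR)[0])
E
```

```text
[ 0.5404 -0.0184  0.0653] [ 1.6406  4.5746 -1.4275] 0.07089223961707343
[-0.0123 -0.0959] fin y -0.06444581473875836
side pointer [244.7 225.9] 0.88 [-0.0341 -0.0575]
side mark_line [253.1 208.9] 0.48 [ 0.0294 -0.0201]
side fin_grip [252.4 206.5] 0.87 [-0.0066 -0.0597]
side fin_grip [264.3 214.1] 0.6 [-0.0048 -0.1037]
side paddle_grip [262.1 212. ] 0.46 [-0.0033 -0.0936]
-0.047 [88 89 90 74 68 59 54 60 85 89 89 88 88 90 89]
-0.047 [86 89 90 73 67 60 54 58 85 88 88 86 88 89 86]
-0.05 [120 130 126 116  81  50  36  41  59 105 113 107 115 119 129]
-0.05 [119 128 125 115  78  49  35  41  59 106 115 108 115 119 129]
-0.053 [108 126 125 104  73  43  38  34  50  94 113 106 118 126 117]
-0.053 [108 126 124 105  75  45  40  36  51  96 116 108 119 127 117]
-0.056 [112 128 125  96  51  43  37  37  43  79 124 129 134 131 128]
-0.056 [112 127 125  96  53  43  38  38  42  79 126 130 132 131 127]
```

Request:
apply_moves(
  commands=[
    [0.758,[0,0.1,0],[0,0,0]],
    [0.736,[0,0.1,0],[0,0,0]],
    [0.714,[0,0.1,0],[0,0,0]],
    [0.692,[0,0.1,0],[0,0,0]],
    [0.67,[0,0.1,0],[0,0,0]],
    [0.67,[0,0,0],[0,0,0]],
    [0.67,[0,0,0],[0,0,0]],
  ],
  squeeze=20,
)

```text
time_s: 15.15
tool_pos: [0.5396, -0.0136, 0.0653]
tcp_rot: [3.142, -0.0, -2.961]
wrist_force: [1.4, 4.3, -2.9]
gripper_width: 0.061
finger_force: 2.2
```

Request:
apply_moves(
  commands=[
    [0.648,[0,0.1,0],[0,0,0]],
    [0.626,[0,0.1,0],[0,0,0]],
    [0.604,[0,0.1,0],[0,0,0]],
    [0.582,[0,0.1,0],[0,0,0]],
    [0.56,[0,0.1,0],[0,0,0]],
    [0.538,[0,0.1,0],[0,0,0]],
    [0.516,[0,0.1,0],[0,0,0]],
    [0.494,[0,0.1,0],[0,0,0]],
    [0.494,[0,0,0],[0,0,0]],
  ],
)

```text
time_s: 16.05
tool_pos: [0.5381, -0.0057, 0.0653]
tcp_rot: [3.142, -0.0, -2.961]
wrist_force: [-0.2, 4.7, -2.9]
gripper_width: 0.0451
finger_force: 3.9
```

Request:
apply_moves(
  commands=[
    [0.472,[0,0.1,0],[0,0,0]],
    [0.45,[0,0.1,0],[0,0,0]],
    [0.428,[0,0.1,0],[0,0,0]],
    [0.406,[0,0.1,0],[0,0,0]],
    [0.384,[0,0.1,0],[0,0,0]],
    [0.362,[0,0.1,0],[0,0,0]],
    [0.34,[0,0.1,0],[0,0,0]],
    [0.318,[0,0.1,0],[0,0,0]],
    [0.2,[0,0.05,0],[0,0,0]],
    [0.2,[0,0,0],[0,0,0]],
  ],
)

```text
time_s: 17.05
tool_pos: [0.5366, 0.0026, 0.0653]
tcp_rot: [-3.142, -0.0, -2.961]
wrist_force: [-0.6, 5.0, -3.7]
gripper_width: 0.0275
finger_force: 20.0
```

Request:
apply_moves(
  commands=[
    [0.2,[0,0,0],[0,0,0]],
    [0.2,[0,0,0],[0,0,0]],
    [0.2,[0,0,0],[0,0,0]],
    [0.2,[0,0,0],[0,0,0]],
    [0.2,[0,0,0],[0,0,0]],
  ],
)

```text
time_s: 17.55
tool_pos: [0.5366, 0.0026, 0.0653]
tcp_rot: [3.142, -0.0, -2.961]
wrist_force: [-0.9, 3.0, -3.9]
gripper_width: 0.0276
finger_force: 20.0
```

```bash
python3 - <<'E'
from fit import *
s=manip.sense();print(s["tool_pos"],s["wrist_force"],s["gripper_width"],s["finger_force"])
y=.1814;R=np.array([[np.cos(y),-np.sin(y)],[np.sin(y),np.cos(y)]])
t=R.T@(np.array(s["tool_pos"])[:2]-[.5352,.0781]);print(t,"fin y",t[1]+s["gripper_width"]/2-.004)
snap("side","h_side")
L=lambda p:R.T@(p[:2]-np.array([.529,.077]))
for q,z in(("pointer",.02),("fin_grip",.068),("whetstone",.008),("paddle_grip",.068)):
  for r in manip.landmark_of("side",q)[:1]: print(q,np.round(r["pixel"],1),round(r["p"],2),L(atz("side",r["pixel"],z)))
for px in((226.1,215.35),(244.7,225.9)): print([L(atz("side",px,z)) for z in(.015,.022,.03)])
E
```

```text
[0.5366 0.0026 0.0653] [-0.8752  2.9904 -3.926 ] 0.027571985324895586 19.993345141410828
[-0.0122 -0.0746] fin y -0.06477797037454384
pointer [245.7 228.1] 0.68 [-0.0412 -0.0702]
fin_grip [252.2 206.2] 0.57 [-0.0061 -0.0584]
whetstone [225.1 197. ] 0.71 [0.0116 0.0835]
paddle_grip [244.  229.6] 0.55 [-0.0807 -0.112 ]
[array([-0.0429,  0.0104]), array([-0.0476,  0.0037]), array([-0.053 , -0.0039])]
[array([-0.0341, -0.0575]), array([-0.0389, -0.0635]), array([-0.0444, -0.0704])]
```

```bash
python3 -c "
from bench import manip
print(manip.finish_job())"
```

```text
the job is handed in; nothing more can be done
None
```

I handed the job in at about 18 s: the whetstone is seated in its pocket, the leg is held at the clip (64.8 mm out, clip measured at about 65 mm), and the gripper is still pinching fin and closed lever at 20 N; the final pose was checked from sensor readings, with no close look at pointer and clip.

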